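# Load and lock the die plate

### The arm

A 7-joint arm with a two-finger parallel gripper is mounted at the origin on a cart in front of the work surface, level with it; the furniture and walls round the work are solid. World frame = base frame: x ahead of the robot, y to its left, z up, the work surface at z = 0. Lengths are in m, angles in rad, forces in N, time in s.
With the tool pointing down it reaches from about 0.35 to 0.9 m from the base axis. Payload 19.9 kg.
Tool frame: the origin (TCP) lies at the very end of the fingers, on their centre line; the grasp point (between the pads) lies env.tcp_to_grasp behind it (env.tcp_to_grasp is the distance from the TCP to the grasp point, in m); z points along the fingers, y is the line along which they close (so a half turn about z gives the same grasp; the last joint's range is limited). The gripper opens to 94 mm and grips with 3 to 60 N. Pads are 16 mm wide; open, the fingers measure 119 mm over their backs; the gripper's body (75 mm by 177 mm) begins 78 mm behind the grasp point.
Start: joints at [1.133, 0.417, -0.01, 1.614, 0.005, 1.111, -0.053], TCP at [0.242, -0.576, 0.183] pointing down, gripper open.
Joint ranges: [-2.81, 2.81], [-0.39, 2.02], [-1.27, 1.25], [0.06, 2.57], [-1.19, 4.33], [0.19, 2], [-2.82, 2.82]. Speed limits (rad/s): [1.89, 1.89, 2.39, 2.39, 3.01, 3.01, 3.01].

### API

Orientations are given as a unit quaternion [x, y, z, w].
In Python, from workcell import env gives the robot as it stands.
- The arm moves only by the tool arm_command, never from a script. Its arguments are lists of equal length, an entry for each row: "dp": the shift along the tool's x, y, z each as a share of 1 m, from -1 to 1, a list of three; "turn": the turn about the tool's z as a share of pi rad, from -1 to 1; "grip": the gripper command: -1 is shut, 1 is fully open, values between are in proportion. A call has 1 to 8 rows; each row is the pose to reach, as a shift and turn from the pose commanded when the call began, along the tool's axes at that moment, turning the shorter way round; what a row does not reach only later rows make up. A row lasts 1/8 s, in which the tool goes at most 62.5 mm and 10.7 degrees, less where a joint would pass 70% of its speed; a pose out of reach is approached as far as the arm can. A call with a number of a shift or a turn outside -1 to 1 is refused whole. A call with a gripper value outside its range is refused whole. The fingers move at their own pace and stop on an object; "grip_force" is the grip in N (left out, the last holds). Time passes only in rows, so rows that repeat a pose let the fingers close. It gives the time, the measured TCP pose, the force, the opening and the grip force at its end, in the units of the state.
- env.read_state(): the state, without advancing time (a new reading comes with each control period).
- env.grab_frame(name): name is "scene" or "side" or "wrist"; returns a dict with "img" (384x512x3 uint8, red, green, blue), "mtx" (3x3 intrinsics, pixels), "camera_from_world" (4x4, takes a point from world to camera coordinates). Camera axes: x right, y down, z forward; pixel columns grow to the right and rows downward; lengths in m; the calibration is good to about 2 mm. A picture is of the moment at which its call begins. There is no depth.
- env.hand_in(): hands the job in; it is judged then, once.
Trained networks look in the newest picture that a camera, given by its name, has taken for a name from the list of things; names that differ only in an ending like _2 or _b are one class to them, and where a whole thing is asked for, a point or a joint stands for the part that bears it (a point fixed in the world has none). Each returns a list of dicts, best first, with "confidence" (0 to 1); they miss things now and then, are a little off and sometimes report something else, mostly with a low value. They report only what shows in the picture. A call takes as long as a camera call. They do not tell look-alikes from the thing itself.
- env.look_for(camera, target): "location" ([column, row] as shares, 0 to 1, of the picture: columns of its width, rows of its height, amid what is visible of it).
- env.masks_of(camera, target): "mask" (384x512 bool, what is visible of it) and "location" ([column, row] as shares, 0 to 1, of the picture: columns of its width, rows of its height, amid what is visible of it).
- env.pinpoint(camera, target): "location" ([column, row] as shares, 0 to 1, of the picture: columns of its width, rows of its height: a listed point, or the origin of a listed thing).
The state is a dict: "time": time; "q": joint angles; "joint_velocities": joint speeds; "tau": joint torques, N m; "tool_pos": TCP position; "tool_rot": TCP orientation; "wrist_force": force on the tool from outside, world axes, zero at the start; "wrist_torque": the same for the moment, N m; "gripper_width": opening from 0.0 (shut) to 1.0 (fully open); "grasp_force": force on a finger pad.
Only numpy, scipy, OpenCV 4.12 (cv2) and the standard library are available. Lean on these libraries where they do the work, as an engineer would, in place of code of your own. Each camera call takes 0.05 s, during which the arm holds its last target. There are 200 camera calls.

### The job

Push the steel die plate along the bed of the die holder, under its bridge, until it is fully home against the stop bar at the far end. Then take the upright wooden-handled punch and press the brass lock plug on the bridge fully down with it, using the punch rather than the bare gripper, and stand the punch back upright on the table beside the holder. Leave the other things on the table as they are.

Things in the scene. Friction and masses are not known exactly. Their poses are not given: they have to be found in the camera images.
- die_holder: Die holder, fixed, place and yaw vary; origin on the table, x = the way the plate is pushed (away from the open mouth, roughly away from the robot), z up. Its frame, mm: dark steel bed x -185..115, y -75..75, top z 12; grey rails leave a channel y -42..42 for x 15..90 and flare to y +-62 at x -42, as a funnel 18 high; bridge (fixed beam) x 16..74, underside z 35, top z 57.
- stop_face (a point): Middle of the face of the stop bar at the far end of the channel, at the holder's x 90, y 0, z 21 mm. The plate's nose rests on it when home; its centre is then 60 mm before this point (holder x 30). Axes as the holder's.
- plate_mid (a point): Centre of the loose steel die plate, 120 (x) x 80 (y) x 18 mm thick, about 0.5 kg. It lies on the bed before the bridge, nose (+x) to the slot, a few mm off-centre and a few degrees askew; the flared rails square it up as it is pushed. A 22 mm square hole 15 mm ahead of the centre lies under the lock plug only when home. Sliding takes 1 to 6 N; at the stop the force rises steeply.
- plate_tail (a point): Point on the plate's vertical tail end face, where to push it: 60 mm behind the plate's centre, 16 mm above the bed. The face is 76 mm wide and 32 mm high, from the bed to the top of a lip that stands along the tail (lip 12 mm thick, 14 mm above the plate). When home, this face is at the holder's x -30, 46 mm short of the bridge.
- lock_collar (a point): Fixed point on the bridge: centre of the upper rim of the steel collar round the lock plug, 45 mm ahead (+x) of the holder's origin and 67 mm above the table. Collar bore 42 mm, outside 54 mm, rim 10 mm above the bridge; the plug is centred in it. Axes as the holder's.
- lock_plug (a joint): Travel of the brass lock plug, m: 0 up, 0.014 fully down. Flat round cap, 32 mm across, its top 5.5 mm above the collar's rim at 0 and 8.5 mm below it when down. Slides straight down against about 6 N of friction (more if moved fast), stays where left. Its pin enters the plate's hole; if the plate is not home it strikes the plate after some 6 mm. Starts at 0 to 0.002.
- punch_mid (a point): Centre, 55 mm above the foot, of the loose setting punch that stands upright on the table right or left of the holder: 110 mm tall, 0.15 kg, round about its z axis (up). Flat steel foot 30 mm across and 14 high, neck 18 mm across, round wooden handle 29 to 31 mm across from 50 to 104 mm above the foot: grasp it there.
- dye_bottle: Bystander: small brown bottle with black screw cap, 39 mm across, 86 mm tall, loose; origin at the centre of its underside. It stands on the side of the holder where the punch is not (a like bottle at the back of the table is part of the room).
- nail_tin: Bystander: round open tin, 73 mm across, 24 mm high, loose, at the right beyond the holder; origin at the centre of its underside.
Not all that is in view belongs to the job. Of the things like the part that bears punch_mid, leave any that is pink; of the rest the smaller one is meant. What is shaped like the part that bears plate_mid but orange is not meant.

How it is judged:
By the outcome, as a careful person would: the job done as asked, in the order asked, and still so for the second after the job is handed in, with the robot touching nothing.
It also fails if it takes over 69 s, if anything falls off the work surface, if the arm or the gripper's body presses on something with over 40 N, if the wrist force passes 120 N, or if a joint passes its speed limit or range.

## Working session

There is one attempt and no reset: what is moved stays moved. The work goes in short steps, Python scripts to look and compute and a tool call to move; the robot and the scene stay as the last step left them, time stands still between calls to the robot, and variables do not carry over. Pictures are saved under pics/ and viewed, at most 10 in all, crops included, and the job is handed in when it is done.

Besides the shell and the picture viewer there is one more tool, called after ">>>" as name(argument=value, ...), one argument or row to a line, values as JSON. arm_command: Moves the arm, as the interface text tells. Its arguments: {"type":"object","properties":{"dp":{"type":"array"},"turn":{"type":"array"},"grip":{"type":"array"},"grip_force":{"type":"number"}},"required":["dp","turn","grip"]}

```bash
ls; mkdir -p pics; cat > h.py <<'E'
import numpy as np, cv2
from workcell import env
from scipy.spatial.transform import Rotation as R
def ray(f,loc):
    M=np.array(f["camera_from_world"]);K=np.array(f["mtx"])
    d=np.linalg.inv(K)@[loc[0]*512,loc[1]*384,1];Rm=M[:3,:3]
    return -Rm.T@M[:3,3],Rm.T@d
def atz(f,loc,z):
    o,d=ray(f,loc);return o+d*(z-o[2])/d[2]
def proj(f,p):
    M=np.array(f["camera_from_world"]);K=np.array(f["mtx"])
    c=K@(M[:3,:3]@np.array(p)+M[:3,3]);return c[:2]/c[2]
def tri(rs):
    A=0;b=0
    for o,d in rs:
        d=d/np.linalg.norm(d);P=np.eye(3)-np.outer(d,d);A=A+P;b=b+P@o
    return np.linalg.solve(A,b)
def save(f,n,s=1):
    cv2.imwrite("pics/"+n,cv2.resize(f["img"][:,:,::-1],None,fx=s,fy=s,interpolation=cv2.INTER_CUBIC))
def totool(p):
    "shift in tool axes from the measured TCP to world p"
    s=env.read_state();return R.from_quat(s["tool_rot"]).inv().apply(np.array(p)-s["tool_pos"])
E
cat > a.py <<'E'
from h import *
F={}
for c in ["scene","side"]:
    f=F[c]=env.grab_frame(c);save(f,c+"0.png",1.5)
    for t in ["die_holder","stop_face","plate_mid","plate_tail","lock_collar","punch_mid","dye_bottle","nail_tin"]:
        for r in env.pinpoint(c,t):
            l=np.array(r["location"]);z={"die_holder":0,"stop_face":.021,"plate_mid":.021,"plate_tail":.028,"lock_collar":.067,"punch_mid":.055}.get(t,0)
            print(c,t,round(r["confidence"],2),(l*[512,384]).round(1),atz(f,l,z).round(3))
print(env.tcp_to_grasp,env.read_state())
E
python3 a.py
```

```text
pics
scene die_holder 0.82 [253.8 191.4] [0.636 0.07  0.   ]
scene stop_face 0.74 [275.2 170.1] [0.725 0.093 0.021]
scene plate_mid 0.89 [230.5 200.9] [0.548 0.046 0.021]
scene plate_mid 0.78 [300.4 248.7] [ 0.571 -0.173  0.021]
scene plate_tail 0.84 [333.  242.5] [ 0.631 -0.204  0.028]
scene plate_tail 0.62 [213.4 210. ] [0.492 0.032 0.028]
scene lock_collar 0.89 [264.7 162.1] [0.678 0.081 0.067]
scene punch_mid 0.77 [209.7 140.3] [0.641 0.291 0.055]
scene punch_mid 0.6 [169.9 159.9] [0.497 0.254 0.055]
scene dye_bottle 0.58 [301.  301.4] [ 0.495 -0.258  0.   ]
scene nail_tin 0.91 [382.7 246.8] [ 0.731 -0.256  0.   ]
side stop_face 0.55 [250.9 225. ] [0.63  0.129 0.021]
side plate_mid 0.93 [281.2 210. ] [0.553 0.048 0.021]
side plate_mid 0.78 [272.8 184. ] [ 0.581 -0.118  0.021]
side plate_tail 0.74 [258.7 173.9] [ 0.628 -0.18   0.028]
side plate_tail 0.68 [302.8 208.8] [0.494 0.054 0.028]
side lock_collar 0.93 [230.9 199.1] [0.686 0.073 0.067]
side punch_mid 0.93 [303.9 243.7] [0.499 0.263 0.055]
side punch_mid 0.84 [246.3 240.7] [0.629 0.253 0.055]
side punch_mid 0.72 [270.2 251.1
[... 169 characters left out ...]
 1.13248821,  0.41741388, -0.01028589,  1.61361796,  0.00470501,
        1.11070935, -0.05300853]), 'joint_velocities': array([-0.00046457,  0.00032263,  0.00019368, -0.00036254, -0.00049426,
        0.00156703,  0.00024813]), 'tau': array([ 2.99336616e-04, -8.51008630e+01,  6.38216995e-01, -4.26283479e+01,
       -4.88686154e-02,  1.35887240e-02,  3.04889272e-05]), 'tool_pos': array([ 0.24152411, -0.57640633,  0.18310893]), 'tool_rot': array([ 9.80383974e-01,  1.97097082e-01, -3.76206909e-05, -5.46712487e-05]), 'wrist_force': array([ 0.42378951, -0.31367215,  0.34410055]), 'wrist_torque': array([-0.02532243,  0.01440739,  0.00755501]), 'grasp_force': 0.0, 'gripper_width': 1.005301252193253}
```

View pics/scene0.png

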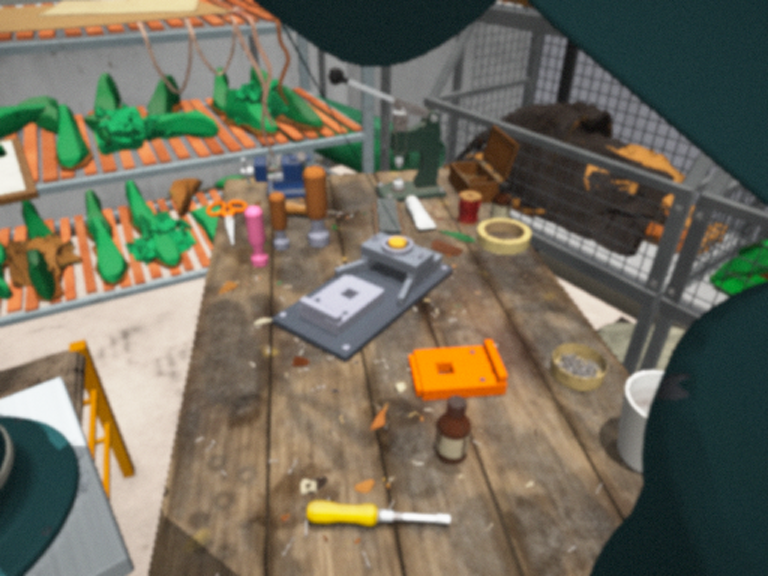

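View pics/side0.png

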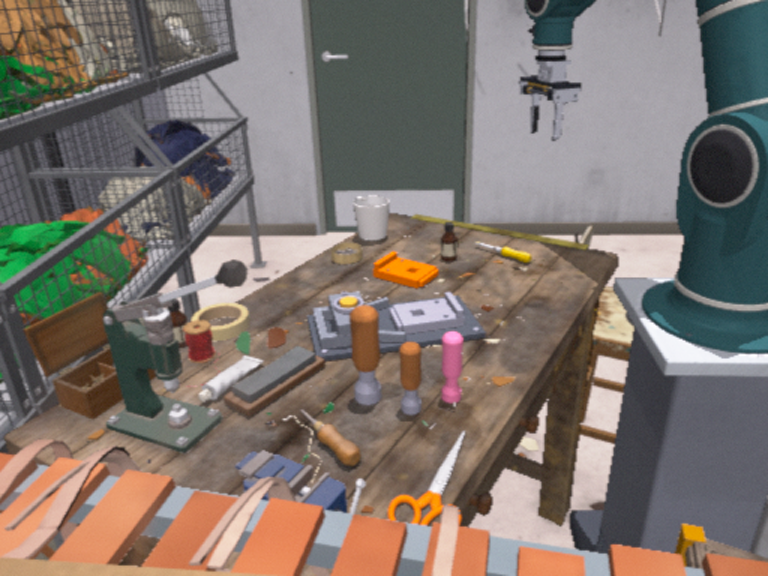

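The three punch-like things, as scene / side pixels in the 512x384 frame:
- Pink: (170,160) / (304,244). Excluded by its colour.
- Tall brown: (210,140) / (246,241).
- Short brown: (185,147) / (270,251). This one fits as the smaller of the two that aren't pink.

The steel plate is at scene (230,201). The orange one at (300,249) is a decoy. I'll confirm the punch with one crop and triangulate.

```bash
cat > b.py <<'E'
from h import *
f=env.grab_frame("scene");g=env.grab_frame("side")
a=cv2.resize(f["img"][100:200,140:260],(480,400),interpolation=2)
cv2.imwrite("pics/crop.png",a[:,:,::-1])
S=[r for r in env.masks_of("scene","punch_mid")];T=[r for r in env.masks_of("side","punch_mid")]
def bb(m): y,x=np.nonzero(m);return x.min(),x.max(),y.min(),y.max()
for n,L in (("scene",S),("side",T)):
    for r in L: print(n,round(r["confidence"],2),bb(r["mask"]),(np.array(r["location"])*[512,384]).round(1),f["img" ][0,0,0])
for r in S:
    for t in T:
        ra,rb=ray(f,r["location"]),ray(g,t["location"]);p=tri([ra,rb])
        e=np.abs(proj(f,p)-np.array(r["location"])*[512,384]).max()
        if e<3: print(p.round(3),e.round(1),(np.array(r["location"])*[512,384]).round())
# holder pose fit
from scipy.optimize import least_squares
obs=[]
L={"die_holder":(0,0,0),"stop_face":(.09,0,.021),"lock_collar":(.045,0,.067)}
for n,F in (("scene",f),("side",g)):
    for k,v in L.items():
        for r in env.pinpoint(n,k)[:1]: obs.append((F,v,np.array(r["location"])*[512,384],n,k))
def w(p,v): c,s=np.cos(p[2]),np.sin(p[2]);return [p[0]+c*v[0]-s*v[1],p[1]+s*v[0]+c*v[1],v[2]]
fun=lambda p:np.concatenate([proj(F,w(p,v))-o for F,v,o,_,_ in obs])
s=least_squares(fun,[.636,.07,.2],loss="soft_l1");print(s.x,[(o[3],o[4]) for o in obs],s.fun.round(1))
E
python3 b.py
```

```text
scene 0.95 (np.int64(179), np.int64(193), np.int64(129), np.int64(166)) [186.4 145.4] 118
scene 0.86 (np.int64(202), np.int64(219), np.int64(111), np.int64(164)) [208.7 136.8] 118
scene 0.56 (np.int64(163), np.int64(178), np.int64(138), np.int64(178)) [168.6 158. ] 118
scene 0.43 (np.int64(199), np.int64(254), np.int64(183), np.int64(223)) [227.5 203.7] 118
side 0.92 (np.int64(233), np.int64(254), np.int64(203), np.int64(269)) [243.4 237.5] 118
side 0.85 (np.int64(267), np.int64(282), np.int64(228), np.int64(275)) [274.1 252.2] 118
side 0.78 (np.int64(295), np.int64(308), np.int64(222), np.int64(268)) [301.6 241.7] 118
[0.567 0.298 0.057] 0.7 [186. 145.]
[0.631 0.275 0.076] 0.5 [209. 137.]
[0.501 0.262 0.058] 1.3 [169. 158.]
[0.6378414  0.0762088  0.20915484] [('scene', 'die_holder'), ('scene', 'stop_face'), ('scene', 'lock_collar'), ('side', 'die_holder'), ('side', 'stop_face'), ('side', 'lock_collar')] [ 0.2 -2.4 -0.4  0.3 -1.2 -1.  -0.  -2.5 -2.  -1.3  0.9 -1.3]
```

View pics/crop.png

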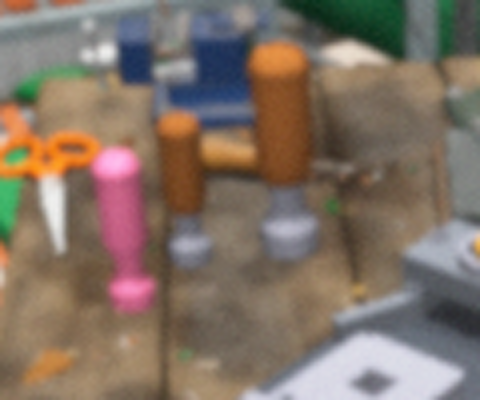

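The crop shows pink at (125,230), the short brown punch at (185,190) and the tall brown one at (285,150). The target is the short brown punch at about (0.567, 0.298). First I move above and behind the plate tail.

>>> arm_command(
  dp=[
    [0.43, -0.487, -0.02],
    [0.43, -0.487, -0.02],
    [0.43, -0.487, -0.02],
    [0.43, -0.487, -0.02],
    [0.43, -0.487, -0.02],
    [0.43, -0.487, -0.02],
    [0.43, -0.487, -0.02],
    [0.43, -0.487, -0.02],
  ],
  turn=[0.06, 0.06, 0.06, 0.06, 0.06, 0.06, 0.06, 0.06],
  grip=[-0.15, -0.15, -0.15, -0.15, -0.15, -0.15, -0.15, -0.15],
)

```text
time: 2.4
tool_pos: [0.4022, -0.1012, 0.199]
tool_rot: [0.995, 0.104, 0.0, 0.0]
wrist_force: [1.1, -1.3, 0.5]
gripper_width: 0.425
grasp_force: 0.0
```

```bash
cat > t.py <<'E'
import sys
from h import *
p=[float(v) for v in sys.argv[1:4]];yaw=float(sys.argv[4])
s=env.read_state();r=R.from_quat(s["tool_rot"]);x=r.as_matrix()[:,0];a=np.arctan2(x[1],x[0])
print("t",s["time"],"pos",s["tool_pos"].round(4),"yaw",a.round(3),"tilt",r.as_matrix()[2,2].round(4),"w",round(s["gripper_width"],3),"F",s["wrist_force"].round(1),"q",s["q"].round(2))
print("dp",totool(p).round(4),"turn",round(-(((yaw-a)+np.pi)%(2*np.pi)-np.pi)/np.pi,4))
E
python3 t.py .45 .04 .2 .209
```

```text
t 2.4 pos [ 0.4022 -0.1012  0.199 ] yaw 0.208 tilt -1.0 w 0.425 F [ 1.1 -1.3  0.5] q [ 0.52  0.03 -0.35  2.07  0.01  1.04 -1.2 ]
dp [ 0.0759 -0.1282 -0.0011] turn -0.0003
```

>>> arm_command(
  dp=[
    [0.076, -0.128, 0],
    [0.076, -0.128, 0],
    [0.076, -0.128, 0],
    [0.076, -0.128, 0],
  ],
  turn=[0, 0, 0, 0],
  grip=[-0.15, -0.15, -0.15, -0.15],
)

```text
time: 2.9
tool_pos: [0.4499, 0.0395, 0.1985]
tool_rot: [0.994, 0.105, 0.0, -0.0]
wrist_force: [-0.0, 0.7, 0.2]
gripper_width: 0.427
grasp_force: 0.0
```

```bash
cat > c.py <<'E'
from h import *
from scipy.optimize import least_squares
import sys
F={c:env.grab_frame(c) for c in ["scene","side","wrist"]}
save(F["wrist"],sys.argv[1]+".png",1.3)
L={"die_holder":(0,0,0),"stop_face":(.09,0,.021),"lock_collar":(.045,0,.067)}
P={"plate_mid":(0,0,.021),"plate_tail":(-.06,0,.028)}
def w(p,v): c,s=np.cos(p[2]),np.sin(p[2]);return [p[0]+c*v[0]-s*v[1],p[1]+s*v[0]+c*v[1],v[2]]
def fit(D,x0):
    obs=[]
    for n in F:
        for k,v in D.items():
            best=[(np.linalg.norm(np.array(r["location"])*[512,384]-proj(F[n],w(x0,v))),r) for r in env.pinpoint(n,k)]
            for e,r in sorted(best,key=lambda q:q[0])[:1]:
                if e<30 or n=="wrist": obs.append((n,k,v,np.array(r["location"])*[512,384]))
    s=least_squares(lambda p:np.concatenate([proj(F[n],w(p,v))-o for n,k,v,o in obs]),x0,loss="soft_l1")
    for i,(n,k,v,o) in enumerate(obs): print(n,k,o.round(),s.fun[2*i:2*i+2].round(1))
    print(s.x.round(4));return s.x
h=fit(L,[.638,.074,.209]);p=fit(P,[.55,.047,.2] if len(sys.argv)<3 else w(h,(.03,0))[:2]+[.209])
c,s_=np.cos(h[2]),np.sin(h[2]);d=p[:2]-h[:2]
print("plate in holder",(c*d[0]+s_*d[1]).round(4),(-s_*d[0]+c*d[1]).round(4),(p[2]-h[2]).round(3))
print(env.read_state()["tool_pos"])
E
python3 c.py w1
```

```text
scene die_holder [252. 192.] [ 1.  -0.4]
scene stop_face [274. 174.] [ 2.2 -2.6]
scene lock_collar [266. 163.] [-0.6 -0.4]
side die_holder [251. 220.] [0.6 0.6]
side stop_face [218. 216.] [-0.5  0.7]
side lock_collar [234. 201.] [-0.6 -0.7]
wrist die_holder [260.  18.] [0.  1.2]
[0.6341 0.0707 0.1941]
scene plate_mid [231. 201.] [-3.1 -1.4]
scene plate_tail [213. 213.] [-0.7 -2.7]
side plate_mid [282. 211.] [ 1.4 -0.3]
side plate_tail [301. 209.] [ 2.8 -3.7]
wrist plate_mid [258.  96.] [ 0.5 -1.9]
wrist plate_tail [265. 143.] [ 0.4 -0.1]
[0.5467 0.0543 0.3675]
plate in holder -0.089 0.0008 0.173
[0.44971976 0.03786859 0.19852183]
```

View pics/w1.png

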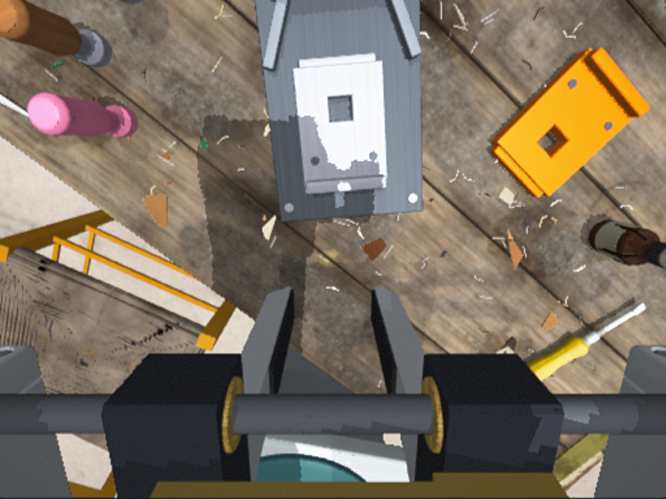

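The wrist view shows the bed mouth corners at (283,218) and (422,209), the plate's lip from (307,186) to (385,182), its nose from (300,62) to (375,57), and clear room behind the tail. I'll turn these into positions.

```bash
cat > d.py <<'E'
from h import *
f=env.grab_frame("wrist")
for n,c,r,z in [("mouthL",283,219,.012),("mouthR",422,209,.012),("bedLfar",258,3,.012),("lipL",306,181,.044),("lipR",386,177,.044),("lipbackL",307,193,.044),("lipbackR",385,188,.044),("noseL",294,69,.03),("noseR",381,62,.03),("hole",341,108,.03)]:
    print(n,atz(f,[c/1.3/512,r/1.3/384],z).round(4))
E
python3 d.py
```

```text
mouthL [0.4418 0.0895 0.012 ]
mouthR [ 0.4824 -0.0509  0.012 ]
bedLfar [0.6334 0.1459 0.012 ]
lipL [0.4891 0.0717 0.044 ]
lipR [ 0.5083 -0.0009  0.044 ]
lipbackL [0.4783 0.0687 0.044 ]
lipbackR [ 0.4982 -0.0025  0.044 ]
noseL [0.5836 0.1019 0.03  ]
noseR [0.6055 0.0263 0.03  ]
hole [0.5601 0.0532 0.03  ]
```

```bash
python3 t.py .461 .024 .024 .283
```

```text
t 3.85 pos [0.4497 0.0379 0.1985] yaw 0.208 tilt -1.0 w 0.424 F [-0.5 -0.2  0.8] q [ 0.33  0.11 -0.51  1.99  0.06  1.05 -1.57]
dp [0.0082 0.0159 0.1745] turn -0.0238
```

>>> arm_command(
  dp=[
    [0.008, 0.016, 0.06],
    [0.008, 0.016, 0.12],
    [0.008, 0.016, 0.16],
    [0.008, 0.016, 0.1745],
    [0.008, 0.016, 0.1745],
    [0.008, 0.016, 0.1745],
  ],
  turn=[-0.024, -0.024, -0.024, -0.024, -0.024, -0.024],
  grip=[-0.15, -0.15, -0.15, -0.15, -0.15, -0.15],
)

```text
time: 4.6
tool_pos: [0.4619, 0.0239, 0.0255]
tool_rot: [0.99, 0.141, 0.001, 0.0]
wrist_force: [0.1, 0.8, -0.7]
gripper_width: 0.424
grasp_force: 0.0
```

```bash
python3 t.py .6035 .060 .024 .283; python3 - <<'E'
from h import *
f=env.grab_frame("wrist");save(f,"w2.png",1.3)
E
```

```text
t 4.6 pos [0.4619 0.0239 0.0255] yaw 0.284 tilt -1.0 w 0.424 F [ 0.1  0.8 -0.7] q [ 0.26  0.4  -0.44  2.12  0.27  0.67 -1.65]
dp [0.146  0.005  0.0017] turn 0.0002
```

View pics/w2.png

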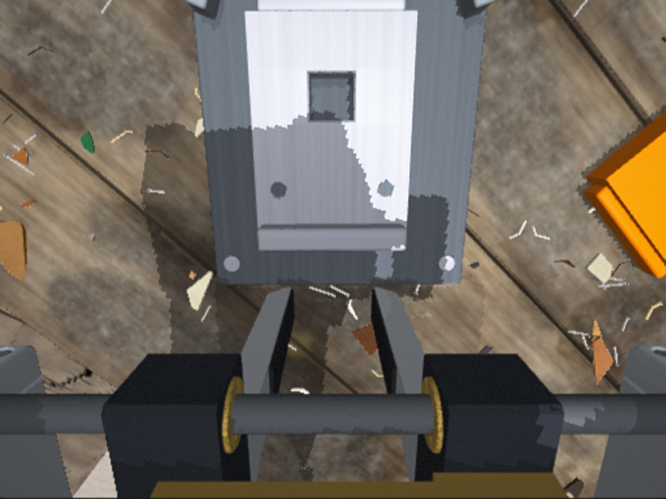

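Fingers and plate are both centred near column 332 and the bed near 338, and they're square to each other. I push now.

>>> arm_command(
  dp=[
    [0.012, 0.0, 0.001],
    [0.024, 0.001, 0.001],
    [0.036, 0.001, 0.001],
    [0.048, 0.002, 0.001],
    [0.06, 0.002, 0.001],
    [0.073, 0.003, 0.001],
    [0.086, 0.003, 0.001],
    [0.1, 0.004, 0.001],
  ],
  turn=[0, 0, 0, 0, 0, 0, 0, 0],
  grip=[-0.15, -0.15, -0.15, -0.15, -0.15, -0.15, -0.15, -0.15],
)

```text
time: 5.65
tool_pos: [0.5588, 0.0483, 0.023]
tool_rot: [0.99, 0.141, -0.0, -0.0]
wrist_force: [-0.3, -0.5, 0.5]
gripper_width: 0.425
grasp_force: 0.0
```

>>> arm_command(
  dp=[
    [0.01, 0.0, 0],
    [0.02, 0.001, 0],
    [0.028, 0.001, 0],
    [0.034, 0.001, 0],
  ],
  turn=[0, 0, 0, 0],
  grip=[-0.15, -0.15, -0.15, -0.15],
)

```text
time: 6.15
tool_pos: [0.5913, 0.0567, 0.023]
tool_rot: [0.99, 0.141, -0.0, -0.0]
wrist_force: [-0.3, -1.1, 0.3]
gripper_width: 0.426
grasp_force: 0.0
```

```bash
python3 t.py .6035 .060 .024 .283; python3 - <<'E'
from h import *
f=env.grab_frame("wrist");save(f,"w3.png",1.3)
E
```

```text
t 6.15 pos [0.5913 0.0567 0.023 ] yaw 0.284 tilt -1.0 w 0.426 F [-0.3 -1.1  0.3] q [ 0.17  0.59 -0.41  1.8   0.31  0.81 -1.69]
dp [ 0.0127  0.0003 -0.001 ] turn 0.0002
```

View pics/w3.png

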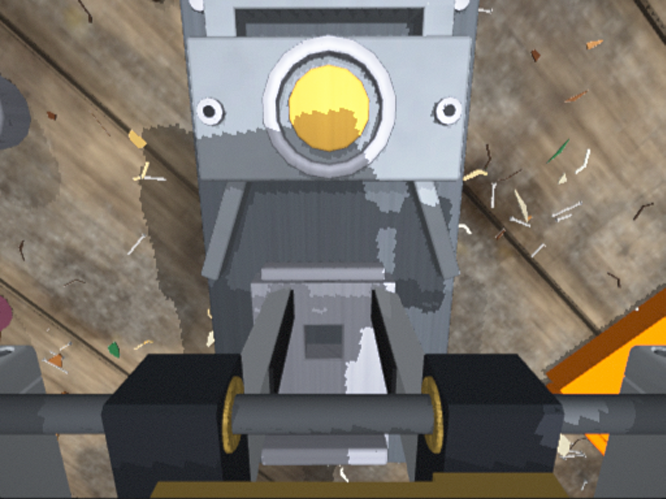

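The plate's nose is still level with the rails' flare ends (row 272), so it may not have moved even though the tool advanced. I'll check where the fingertips really project.

```bash
python3 - <<'E'
from h import *
f=env.grab_frame("wrist");s=env.read_state();p=s["tool_pos"];M=R.from_quat(s["tool_rot"]).as_matrix()
for b in (0,.0188,.08): print(b,[(proj(f,p-M[:,2]*b+M[:,1]*y)*1.3).round() for y in (-.02,0,.02)])
M2=np.array(f["camera_from_world"]);print("cam",(-M2[:3,:3].T@M2[:3,3]).round(3),M2[2,:3].round(3))
for n,c,r,z in [("noseL",262,272,.03),("noseR",385,272,.03),("flareL",205,275,.03),("flareR",456,275,.03),("collar",329,107,.067),("hole",323,340,.03),("lip",323,455,.044)]:
    print(n,atz(f,[c/1.3/512,r/1.3/384],z).round(4))
g=env.grab_frame("side");cv2.imwrite("pics/s1.png",cv2.resize(g["img"][150:270,180:360],(720,480),interpolation=2)[:,:,::-1])
E
```

```text
0 [array([298., 288.]), array([333., 288.]), array([367., 288.])]
0.0188 [array([295., 301.]), array([333., 301.]), array([370., 301.])]
0.08 [array([279., 368.]), array([333., 368.]), array([387., 368.])]
cam [0.669 0.08  0.225] [-0.264 -0.077 -0.962]
noseL [0.5922 0.0976 0.03  ]
noseR [0.6112 0.0326 0.03  ]
flareL [0.5816 0.1274 0.03  ]
flareR [ 0.6205 -0.0055  0.03  ]
collar [0.6814 0.0847 0.067 ]
hole [0.5614 0.0539 0.03  ]
lip [0.4955 0.0348 0.044 ]
```

View pics/s1.png

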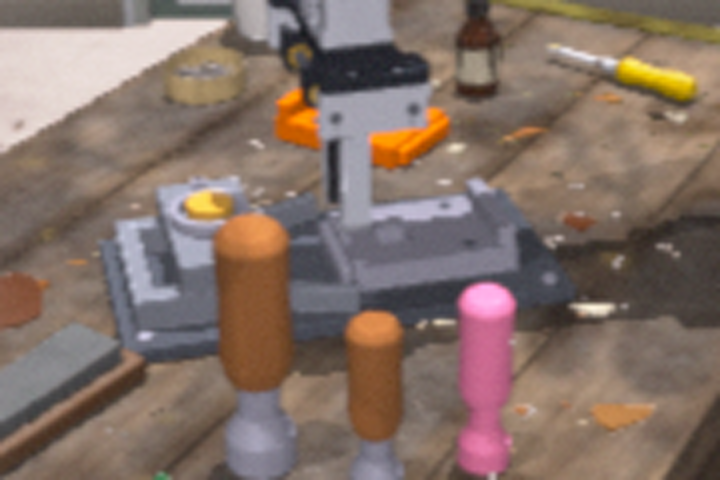

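```bash
python3 - <<'E'
from h import *
s=env.read_state();p=s["tool_pos"]
for n in ("side","scene"):
    g=env.grab_frame(n)
    print(n,[(z,proj(g,[p[0],p[1],z]).round(1)) for z in (.012,.023,.03,.05,.08)],"lip",proj(g,[.488,.033,.044]).round(1),"nose",proj(g,[.6,.064,.03]).round(1))
    if n=="side": print("tip seen ~(269,206); crop px of tip:",((proj(g,p)-[180,150])*4).round())
    q=proj(g,p).round().astype(int);cv2.imwrite(f"pics/tip_{n}.png",cv2.resize(g["img"][q[1]-40:q[1]+40,q[0]-50:q[0]+50],(800,640)[:2] and (700,560),interpolation=2)[:,:,::-1])
E
```

```text
side [(0.012, array([267.2, 214.3])), (0.023, array([267.1, 210.8])), (0.03, array([267. , 208.5])), (0.05, array([266.9, 202. ])), (0.08, array([266.7, 192.1]))] lip [304.8 200.1] nose [263.6 209.8]
tip seen ~(269,206); crop px of tip: [348. 243.]
scene [(0.012, array([242.6, 195.9])), (0.023, array([242.5, 192.2])), (0.03, array([242.5, 189.8])), (0.05, array([242.4, 183. ])), (0.08, array([242.3, 172.4]))] lip [211.  204.7] nose [243.8 187.3]
```

View pics/tip_scene.png

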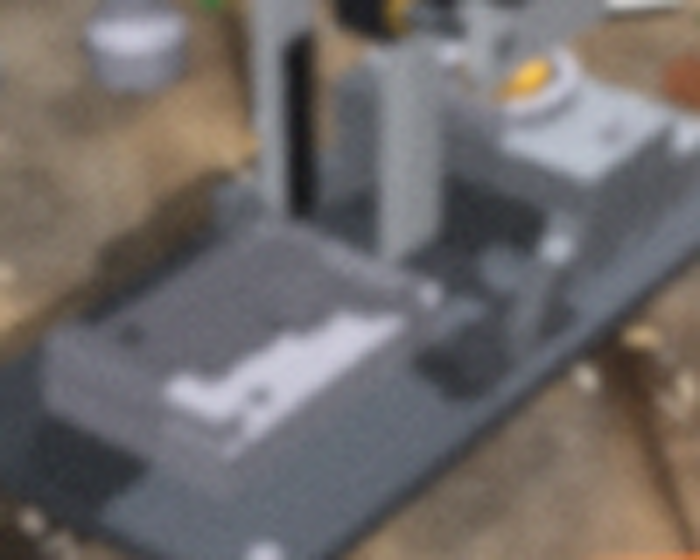

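```bash
python3 - <<'E'
from h import *
f=env.grab_frame("wrist");s=env.read_state();p=s["tool_pos"];M=R.from_quat(s["tool_rot"]).as_matrix()
for x in (-.008,0,.008):
  for b in (0,.01,.02,.03): print(x,b,[(proj(f,p+M@[x,y,-b])*1.3).round() for y in (-.02,.02)])
im=f["img"].astype(int);print(im[[217,220,222,224,226,230,236]][:,[218,220,222,224,226,228]].sum(2))
for n in("scene","side"):
  g=env.grab_frame(n);print(n,[(y,[proj(g,p+M@[0,y,-b]).round(1) for b in(0,.01,.02,.03)]) for y in(-.026,.026)])
E
```

```text
-0.008 0 [array([298., 300.]), array([367., 300.])]
-0.008 0.01 [array([297., 307.]), array([369., 307.])]
-0.008 0.02 [array([295., 315.]), array([370., 315.])]
-0.008 0.03 [array([293., 324.]), array([372., 324.])]
0 0 [array([298., 287.]), array([367., 287.])]
0 0.01 [array([297., 294.]), array([369., 294.])]
0 0.02 [array([295., 301.]), array([371., 302.])]
0 0.03 [array([293., 310.]), array([373., 310.])]
0.008 0 [array([298., 274.]), array([368., 274.])]
0.008 0.01 [array([296., 280.]), array([369., 280.])]
0.008 0.02 [array([294., 287.]), array([371., 287.])]
0.008 0.03 [array([292., 295.]), array([373., 295.])]
[[402 423 375 423 444 455]
 [379 379 376 399 402 397]
 [345 352 356 333 396 400]
 [344 343 308  54 392 410]
 [343 344 234  57 323 403]
 [344 331  89  65 326 399]
 [341 105  64  60 258 395]]
scene [(-0.026, [array([234.3, 188.6]), array([234.2, 185.3]), array([234.1, 181.9]), array([234. , 178.5])]), (0.026, [array([250.9, 196. ]), array([250.9, 192.6]), array([250.9, 189.1]), array([250.9, 185.6])])]
side [(-0.026, [array([269.5, 215.3]), array([269.4, 212. ]), array([269.4, 208.7]), array([269.3, 205.4])]), (0.026, [array([265. , 206.3]), array([264.9, 203.2]), array([264.8, 200. ]), array([264.7, 196.8])])]
```

In the scene, side and wrist views the fingertips end about 20 mm above the reported TCP at this opening. They just cleared the lip (top at z 44 mm), so the plate is untouched. I'll lift, go back and come down lower, watching the force.

>>> arm_command(
  dp=[
    [0, 0, -0.03],
    [-0.05, -0.002, -0.03],
    [-0.1, -0.004, -0.03],
    [-0.134, -0.005, -0.03],
    [-0.134, -0.005, -0.03],
    [-0.134, -0.005, 0.0],
    [-0.134, -0.005, 0.008],
    [-0.134, -0.005, 0.01],
  ],
  turn=[0, 0, 0, 0, 0, 0, 0, 0],
  grip=[-0.15, -0.15, -0.15, -0.15, -0.15, -0.15, -0.15, -0.15],
)

```text
time: 7.55
tool_pos: [0.4611, 0.0242, 0.013]
tool_rot: [0.99, 0.142, -0.0, -0.0]
wrist_force: [-0.1, 0.3, 0.5]
gripper_width: 0.425
grasp_force: 0.0
```

>>> arm_command(
  dp=[
    [0, 0, 0.003],
    [0, 0, 0.005],
    [0, 0, 0.005],
  ],
  turn=[0, 0, 0],
  grip=[-0.15, -0.15, -0.15],
)

```text
time: 7.92
tool_pos: [0.4609, 0.0239, 0.0082]
tool_rot: [0.99, 0.141, 0.0, -0.0]
wrist_force: [-0.7, 0.7, -0.8]
gripper_width: 0.424
grasp_force: 0.0
```

>>> arm_command(
  dp=[
    [0, 0, 0.003],
    [0, 0, 0.006],
    [0, 0, 0.006],
  ],
  turn=[0, 0, 0],
  grip=[-0.15, -0.15, -0.15],
)

```text
time: 8.3
tool_pos: [0.4607, 0.0239, 0.0018]
tool_rot: [0.99, 0.141, -0.0, -0.0]
wrist_force: [-0.1, 0.0, -0.7]
gripper_width: 0.425
grasp_force: 0.0
```

>>> arm_command(
  dp=[
    [0.012, 0, 0],
    [0.024, 0, 0],
    [0.034, 0.0, 0],
    [0.042, 0.001, 0],
    [0.05, 0.001, 0],
  ],
  turn=[0, 0, 0, 0, 0],
  grip=[-0.15, -0.15, -0.15, -0.15, -0.15],
)

```text
time: 8.93
tool_pos: [0.5095, 0.037, 0.0019]
tool_rot: [0.99, 0.141, -0.0, -0.0]
wrist_force: [-2.4, -0.7, -0.4]
gripper_width: 0.424
grasp_force: 1.3
```

```bash
cat > e.py <<'E'
from h import *
F={c:env.grab_frame(c) for c in("scene","side","wrist")}
for n,f in F.items():
    for k,z in(("plate_mid",.021),("plate_tail",.028)):
        for r in env.pinpoint(n,k):
            q=atz(f,r["location"],z)
            if abs(q[1]-.06)<.07: 
                d=q[:2]-[.639,.0707];c,s=np.cos(.283),np.sin(.283)
                print(n,k,round(r["confidence"],2),q.round(3),"holder",(d@[c,s]).round(3),(d@[-s,c]).round(3))
s=env.read_state();d=s["tool_pos"][:2]-[.639,.0707];print("tcp",(d@[c,s0:=np.sin(.283)]).round(4),(d@[-s0,c]).round(4),s["wrist_force"].round(1))
E
python3 e.py
```

```text
scene plate_mid 0.57 [0.581 0.065 0.021] holder -0.057 0.011
scene plate_tail 0.85 [0.523 0.042 0.028] holder -0.12 0.005
side plate_mid 0.93 [0.586 0.043 0.021] holder -0.059 -0.012
side plate_tail 0.63 [0.523 0.044 0.028] holder -0.119 0.007
wrist plate_mid 0.72 [0.578 0.058 0.021] holder -0.062 0.005
wrist plate_tail 0.72 [0.523 0.039 0.028] holder -0.121 0.002
tcp -0.1342 0.0038 [0.7 0.2 0.2]
```

The plate is moving now, with about 2.5 N on the wrist. I continue.

>>> arm_command(
  dp=[
    [0.01, 0.0005, 0],
    [0.02, 0.001, 0],
    [0.03, 0.0015, 0],
    [0.04, 0.002, 0],
    [0.05, 0.0025, 0],
    [0.06, 0.003, 0],
    [0.07, 0.0035, 0],
    [0.078, 0.004, 0],
  ],
  turn=[0, 0, 0, 0, 0, 0, 0, 0],
  grip=[-0.15, -0.15, -0.15, -0.15, -0.15, -0.15, -0.15, -0.15],
)

```text
time: 10.38
tool_pos: [0.5857, 0.0551, 0.002]
tool_rot: [0.99, 0.141, -0.0, -0.0]
wrist_force: [-3.2, -0.5, 2.8]
gripper_width: 0.426
grasp_force: 2.1
```

>>> arm_command(
  dp=[
    [0.003, 0, 0],
    [0.006, 0, 0],
  ],
  turn=[0, 0],
  grip=[-0.15, -0.15],
)

```text
time: 10.62
tool_pos: [0.5909, 0.0566, 0.002]
tool_rot: [0.99, 0.141, -0.0, -0.0]
wrist_force: [-3.8, -0.9, 1.7]
gripper_width: 0.424
grasp_force: 1.6
```

```bash
python3 e.py
```

```text
scene plate_mid 0.97 [0.664 0.086 0.021] holder 0.029 0.008
scene plate_tail 0.87 [0.591 0.056 0.028] holder -0.05 -0.0
side plate_mid 0.66 [0.657 0.081 0.021] holder 0.02 0.005
side plate_tail 0.53 [0.597 0.084 0.028] holder -0.036 0.025
wrist plate_tail 0.7 [0.6   0.061 0.028] holder -0.04 0.002
tcp -0.05 -0.0001 [-0.2 -0.3 -0.2]
```

Not at the stop yet. I creep on in 1.5 mm steps.

>>> arm_command(
  dp=[
    [0.0015, 0, 0],
    [0.003, 0, 0],
    [0.0045, 0, 0],
  ],
  turn=[0, 0, 0],
  grip=[-0.15, -0.15, -0.15],
)

```text
time: 11.45
tool_pos: [0.5951, 0.0578, 0.002]
tool_rot: [0.99, 0.141, -0.0, 0.0]
wrist_force: [-3.5, -0.7, 3.1]
gripper_width: 0.425
grasp_force: 2.1
```

>>> arm_command(
  dp=[
    [0.0015, 0, 0],
    [0.003, 0, 0],
  ],
  turn=[0, 0],
  grip=[-0.15, -0.15],
)

```text
time: 11.7
tool_pos: [0.5982, 0.0587, 0.002]
tool_rot: [0.99, 0.141, -0.0, -0.0]
wrist_force: [-3.3, -0.8, 2.3]
gripper_width: 0.426
grasp_force: 1.8
```

>>> arm_command(
  dp=[
    [0.0015, 0, 0],
    [0.003, 0, 0],
  ],
  turn=[0, 0],
  grip=[-0.15, -0.15],
)

```text
time: 11.95
tool_pos: [0.5994, 0.0591, 0.0018]
tool_rot: [0.99, 0.141, -0.002, 0.0]
wrist_force: [-18.8, -4.9, 15.0]
gripper_width: 0.427
grasp_force: 10.1
```

The force jumped to about 20 N with the tool at holder x -41 mm, so the tail is at about -30: home. I back off, rise and go to a viewing pose before the punch.

>>> arm_command(
  dp=[
    [-0.03, 0, 0],
    [-0.035, 0, -0.06],
    [-0.035, 0, -0.12],
    [-0.035, -0.02, -0.18],
    [-0.035, -0.08, -0.218],
    [-0.031, -0.14, -0.218],
    [-0.031, -0.2, -0.218],
    [-0.031, -0.25, -0.218],
  ],
  turn=[0, 0, 0, 0, 0.03, 0.06, 0.09, 0.09],
  grip=[-0.15, -0.15, 0.2, 0.2, 0.2, 0.2, 0.2, 0.2],
)

```text
time: 12.95
tool_pos: [0.5007, 0.2936, 0.2207]
tool_rot: [1.0, 0.0, 0.001, -0.001]
wrist_force: [0.5, -0.9, 1.2]
gripper_width: 0.597
grasp_force: 0.0
```

>>> arm_command(
  dp=[
    [0, 0, 0],
    [0, 0, 0],
  ],
  turn=[0, 0],
  grip=[0.2, 0.2],
)

```text
time: 13.2
tool_pos: [0.5017, 0.2907, 0.22]
tool_rot: [1.0, 0.0, 0.0, -0.0]
wrist_force: [0.3, -0.9, -0.0]
gripper_width: 0.605
grasp_force: 0.0
```

```bash
cat > p.py <<'E'
from h import *
F={c:env.grab_frame(c) for c in("scene","side","wrist")}
C={}
for n,f in F.items():
    for r in env.pinpoint(n,"punch_mid"):
        q=atz(f,r["location"],.055);print(n,"pin",round(r["confidence"],2),(np.array(r["location"])*[512,384]).round(),q.round(3))
        if np.linalg.norm(q[:2]-[.567,.298])<.035: C.setdefault(n,ray(f,r["location"]))
    for r in env.pinpoint(n,"lock_collar")[:1]: print(n,"collar",round(r["confidence"],2),atz(f,r["location"],.067).round(4))
for r in env.masks_of("wrist","punch_mid"):
    y,x=np.nonzero(r["mask"]);print("mask",round(r["confidence"],2),x.min(),x.max(),y.min(),y.max(),F["wrist"]["img"][r["mask"]].mean(0).round())
print("tri",list(C),tri(list(C.values())).round(4))
save(F["wrist"],"w4.png",1.3)
E
python3 p.py; python3 t.py .567 .298 .22 0
```

```text
scene pin 0.73 [189. 146.] [0.574 0.293 0.055]
scene pin 0.68 [169. 159.] [0.499 0.262 0.055]
scene pin 0.64 [210. 138.] [0.649 0.302 0.055]
scene collar 0.88 [0.6753 0.0802 0.067 ]
side pin 0.92 [244. 236.] [0.636 0.235 0.055]
side pin 0.87 [271. 251.] [0.571 0.292 0.055]
side pin 0.56 [301. 244.] [0.506 0.265 0.055]
side collar 0.65 [0.6855 0.075  0.067 ]
wrist pin 0.65 [278.  62.] [0.636 0.263 0.055]
wrist pin 0.64 [273. 172.] [0.504 0.267 0.055]
wrist pin 0.62 [249. 124.] [0.565 0.299 0.055]
wrist collar 0.91 [0.6829 0.0855 0.067 ]
mask 0.73 263 290 155 193 [180. 101. 130.]
mask 0.7 348 491 0 207 [127. 133. 138.]
mask 0.57 238 265 112 140 [187. 127.  75.]
mask 0.56 257 304 26 88 [176. 122.  74.]
mask 0.43 426 460 0 33 [223. 195.  87.]
tri ['scene', 'side', 'wrist'] [0.5698 0.2954 0.0564]
t 13.7 pos [0.5014 0.2907 0.2201] yaw 0.001 tilt -1.0 w 0.6 F [ 0.5 -0.3  0.3] q [-0.14  0.35 -0.55  1.67  0.2   1.17 -2.31]
dp [ 0.0656 -0.0073  0.0001] turn 0.0002
```

View pics/w4.png

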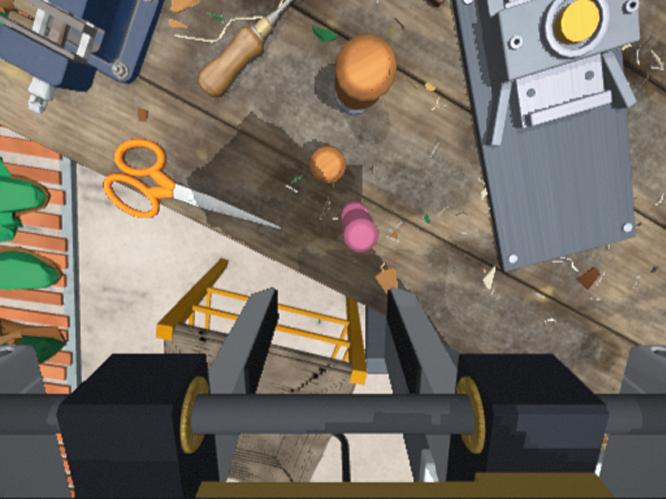

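The wrist view shows the small brown punch's top at (327,163), pink at (360,228), the big one at (366,65) and the plug at (579,20). The plate is home under the bridge, with its lip at (568,110).

```bash
python3 - <<'E'
from h import *
f=env.grab_frame("wrist")
for n,c,r,z in [("punch top",328,163,.10),("handle base mask c",251.5*1.3,126*1.3,.09),("big",366,65,.13),("pink",360,232,.1),("collar",579,21,.067),("lipbackL",529,121,.044),("lipbackR",611,94,.044),("mouthL",510,270,.012),("mouthR",635,237,.012)]:
    print(n,atz(f,[c/1.3/512,r/1.3/384],z).round(4))
E
python3 t.py .568 .296 .06 0
```

```text
punch top [0.5651 0.2945 0.1   ]
handle base mask c [0.5639 0.2955 0.09  ]
big [0.6346 0.2671 0.13  ]
pink [0.5058 0.2664 0.1   ]
collar [0.6798 0.0841 0.067 ]
lipbackL [0.6016 0.103  0.044 ]
lipbackR [0.6257 0.0297 0.044 ]
mouthL [0.4402 0.0853 0.012 ]
mouthR [ 0.4797 -0.0503  0.012 ]
t 13.75 pos [0.5013 0.2907 0.2201] yaw 0.001 tilt -1.0 w 0.594 F [ 0.4 -0.6 -0.5] q [-0.14  0.35 -0.55  1.67  0.2   1.17 -2.31]
dp [ 0.0667 -0.0052  0.1601] turn 0.0002
```

>>> arm_command(
  dp=[
    [0.04, -0.003, 0.03],
    [0.065, -0.004, 0.07],
    [0.065, -0.004, 0.1],
    [0.065, -0.004, 0.13],
    [0.065, -0.004, 0.155],
    [0.065, -0.004, 0.168],
    [0.065, -0.004, 0.168],
    [0.065, -0.004, 0.168],
  ],
  turn=[0, 0, 0, 0, 0, 0, 0, 0],
  grip=[0.2, 0.2, 0.2, 0.2, 0.2, 0.2, 0.2, 0.2],
)

```text
time: 14.75
tool_pos: [0.5667, 0.2953, 0.0531]
tool_rot: [1.0, 0.0, 0.001, -0.0]
wrist_force: [0.2, 0.4, 1.0]
gripper_width: 0.6
grasp_force: 0.0
```

```bash
cat > v.py <<'E'
from h import *
for n in("scene","side","wrist"):
    f=env.grab_frame(n);s=env.read_state();p=s["tool_pos"];M=R.from_quat(s["tool_rot"]).as_matrix()
    for r in env.pinpoint(n,"punch_mid"):
        q=atz(f,r["location"],.055);print(n,round(r["confidence"],2),q.round(3))
    a=proj(f,p).round().astype(int)
    if n!="wrist": cv2.imwrite(f"pics/v_{n}.png",cv2.resize(f["img"][a[1]-45:a[1]+35,a[0]-35:a[0]+35],(350,400),interpolation=2)[:,:,::-1])
a=cv2.imread("pics/v_scene.png");b=cv2.imread("pics/v_side.png");w=cv2.resize(env.grab_frame("wrist")["img"][:,:,::-1],None,fx=.78,fy=.78);c=np.zeros((600,800,3),np.uint8)
c[:400,:350]=a;c[:400,350:700]=b;h=200;w=cv2.resize(w,(266,200));c[400:,:266]=w;cv2.imwrite("pics/v.png",c)
E
python3 v.py
```

```text
scene 0.65 [0.504 0.25  0.055]
scene 0.64 [0.568 0.288 0.055]
scene 0.62 [0.639 0.291 0.055]
side 0.97 [0.504 0.262 0.055]
side 0.96 [0.632 0.239 0.055]
side 0.85 [0.569 0.289 0.055]
wrist 0.84 [0.568 0.295 0.055]
wrist 0.75 [0.508 0.266 0.055]
```

Every view puts the punch between the fingers, still upright. I close and lift slightly.

>>> arm_command(
  dp=[
    [0, 0, 0],
    [0, 0, 0],
    [0, 0, 0],
    [0, 0, 0],
    [0, 0, 0],
    [0, 0, 0],
  ],
  turn=[0, 0, 0, 0, 0, 0],
  grip=[-1, -1, -1, -1, -1, -1],
  grip_force=50,
)

```text
time: 15.85
tool_pos: [0.5662, 0.2949, 0.052]
tool_rot: [1.0, 0.0, -0.0, 0.0]
wrist_force: [0.1, -0.4, 0.6]
gripper_width: 0.31
grasp_force: 50.0
```

>>> arm_command(
  dp=[
    [0, 0, -0.01],
    [0, 0, -0.03],
    [0, 0, -0.06],
    [0, 0, -0.11],
    [0, 0, -0.11],
  ],
  turn=[0, 0, 0, 0, 0],
  grip=[-1, -1, -1, -1, -1],
)

```text
time: 16.48
tool_pos: [0.568, 0.2963, 0.1674]
tool_rot: [1.0, 0.001, 0.003, -0.002]
wrist_force: [-0.0, 0.7, -1.4]
gripper_width: 0.306
grasp_force: 50.0
```

```bash
cat > k.py <<'E'
from h import *
s=env.read_state();p=s["tool_pos"];C=[]
for n in("scene","side"):
    f=env.grab_frame(n)
    for r in env.masks_of(n,"punch_mid"):
        y,x=np.nonzero(r["mask"]);print(n,round(r["confidence"],2),x.min(),x.max(),y.min(),y.max(),"bottom col",x[y>=y.max()-1].mean())
    print(n,"tcp",proj(f,p).round(),"foot expected at tcp-55,-65,-75:",[proj(f,p+[0,0,-b]).round(1) for b in(.03,.04,.05,.06)])
E
python3 k.py; python3 t.py .681 .0835 .163 0
```

```text
scene 0.95 162 178 137 178 bottom col 172.64285714285714
scene 0.87 202 219 111 164 bottom col 212.28571428571428
scene tcp [182. 108.] foot expected at tcp-55,-65,-75: [array([183.4, 119.1]), array([183.8, 122.5]), array([184.2, 125.9]), array([184.5, 129.3])]
side 0.8 266 280 182 232 bottom col 272.7826086956522
side 0.64 295 308 221 268 bottom col 301.0
side 0.56 233 254 204 269 bottom col 245.0
side 0.16 221 242 162 175 bottom col 231.2962962962963
side tcp [272. 206.] foot expected at tcp-55,-65,-75: [array([272.1, 219. ]), array([272.2, 223.2]), array([272.2, 227.3]), array([272.3, 231.4])]
t 16.675 pos [0.5659 0.2946 0.1615] yaw 0.001 tilt -1.0 w 0.311 F [ 0.6  0.4 -1.9] q [-0.16  0.51 -0.51  1.59  0.27  1.12 -2.3 ]
dp [ 0.1149  0.2112 -0.0015] turn 0.0003
```

Gripped (29 mm wide, 50 N) and lifted upright, with the foot 52 mm below the TCP reading. I carry it over the plug, round the big punch.

>>> arm_command(
  dp=[
    [0, 0.03, -0.04],
    [0, 0.08, -0.04],
    [0.02, 0.13, -0.04],
    [0.06, 0.17, -0.04],
    [0.1, 0.205, -0.03],
    [0.115, 0.211, 0.0],
    [0.115, 0.211, 0.01],
    [0.115, 0.211, 0.01],
  ],
  turn=[0, 0, 0, 0, 0, 0, 0, 0],
  grip=[-1, -1, -1, -1, -1, -1, -1, -1],
)

```text
time: 17.68
tool_pos: [0.6803, 0.085, 0.1513]
tool_rot: [1.0, 0.001, -0.001, -0.0]
wrist_force: [-0.4, 0.7, -0.7]
gripper_width: 0.315
grasp_force: 50.0
```

```bash
python3 t.py .681 .0835 .15 0; python3 - <<'E'
from h import *
s=env.read_state();p=s["tool_pos"];ft=p-[0,0,.052]
t=[]
for n in("scene","side"):
    f=env.grab_frame(n)
    for r in env.pinpoint(n,"lock_collar")[:2]: print(n,"collar",round(r["confidence"],2),atz(f,r["location"],.067).round(4))
    im=f["img"].astype(int);yel=((im[:,:,0]>150)&(im[:,:,1]>110)&(im[:,:,2]<90)).astype(np.uint8)
    e=proj(f,[.681,.0835,.0725]).astype(int);m=np.zeros_like(yel);m[e[1]-12:e[1]+12,e[0]-15:e[0]+15]=1
    y,x=np.nonzero(yel*m)
    if len(x): print(n,"yellow",len(x),x.min(),x.max(),y.min(),y.max(),"exp",proj(f,[.681,.0835,.0725]).round(1), "cols of expected cap", [proj(f,[.681+a,.0835+b,.0725]).round(1) for a,b in((.016,0),(-.016,0),(0,.016),(0,-.016))])
    q=proj(f,ft);print("foot exp",q.round(1))
    y0,x0=int(e[1]),int(e[0]);t.append(cv2.resize(f["img"][y0-30:y0+20,x0-25:x0+25],(390,390),interpolation=2)[:,:,::-1])
cv2.imwrite("pics/plug.png",np.hstack(t))
E
```

```text
t 17.675 pos [0.6803 0.085  0.1513] yaw 0.002 tilt -1.0 w 0.315 F [-0.4  0.7 -0.7] q [ 0.13  0.59 -0.44  1.46  0.26  1.15 -1.93]
dp [0.0007 0.0015 0.0013] turn 0.0007
scene collar 0.89 [0.6751 0.0848 0.067 ]
scene yellow 59 260 270 158 165 exp [265.1 159.5] cols of expected cap [array([270. , 157.7]), array([260.1, 161.4]), array([261.3, 157.1]), array([269. , 162.1])]
foot exp [264.8 150. ]
side collar 0.62 [0.6827 0.0768 0.067 ]
side yellow 111 227 246 198 210 exp [232.1 199.1] cols of expected cap [array([226.1, 199.1]), array([238.1, 199.2]), array([231.4, 202. ]), array([232.8, 196.4])]
foot exp [231.7 190.3]
```

View pics/plug.png

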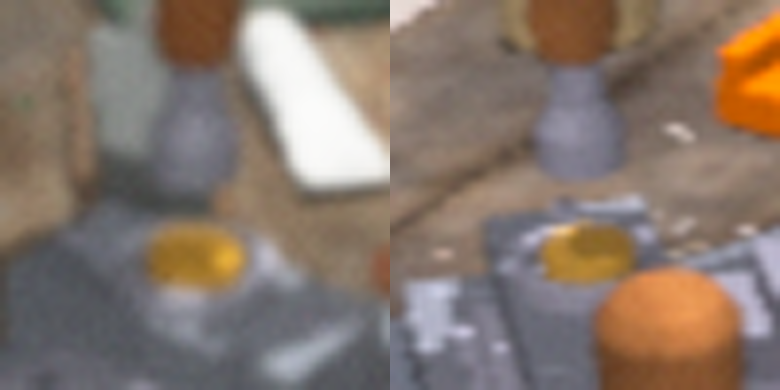

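In both crops the foot is over the plug to within about 1 mm, allowing for perspective. I descend to contact and watch the force.

>>> arm_command(
  dp=[
    [0, 0.0015, 0.008],
    [0, 0.0015, 0.016],
    [0, 0.0015, 0.022],
    [0, 0.0015, 0.024],
    [0, 0.0015, 0.026],
    [0, 0.0015, 0.028],
    [0, 0.0015, 0.03],
    [0, 0.0015, 0.032],
  ],
  turn=[0, 0, 0, 0, 0, 0, 0, 0],
  grip=[-1, -1, -1, -1, -1, -1, -1, -1],
)

```text
time: 18.88
tool_pos: [0.6818, 0.0826, 0.1205]
tool_rot: [1.0, 0.0, 0.0, -0.0]
wrist_force: [-0.1, 1.0, 4.8]
gripper_width: 0.31
grasp_force: 50.0
```

>>> arm_command(
  dp=[
    [0, 0, 0.0015],
    [0, 0, 0.003],
    [0, 0, 0.0045],
    [0, 0, 0.006],
  ],
  turn=[0, 0, 0, 0],
  grip=[-1, -1, -1, -1],
)

```text
time: 19.38
tool_pos: [0.6815, 0.0825, 0.114]
tool_rot: [1.0, 0.0, 0.0, -0.0]
wrist_force: [0.6, -1.0, 3.8]
gripper_width: 0.312
grasp_force: 50.0
```

At a steady ~5 N the plug has gone about 10 mm, past the 6 mm where a plate not home would stop it. I continue to the end stop.

>>> arm_command(
  dp=[
    [0, 0, 0.0015],
    [0, 0, 0.003],
  ],
  turn=[0, 0],
  grip=[-1, -1],
)

```text
time: 19.62
tool_pos: [0.6815, 0.0826, 0.1109]
tool_rot: [1.0, 0.0, -0.0, -0.0]
wrist_force: [-0.3, -0.0, 4.2]
gripper_width: 0.311
grasp_force: 50.0
```

>>> arm_command(
  dp=[
    [0, 0, 0.001],
    [0, 0, 0.002],
  ],
  turn=[0, 0],
  grip=[-1, -1],
)

```text
time: 19.88
tool_pos: [0.6823, 0.0827, 0.1103]
tool_rot: [1.0, 0.0, 0.001, -0.0]
wrist_force: [-1.1, -1.9, 21.6]
gripper_width: 0.308
grasp_force: 50.0
```

The force rose to 22 N at a TCP of 110 mm, which matches 14 mm of travel: the plug is fully down. I lift and carry the punch back to its clean original spot beside the holder.

>>> arm_command(
  dp=[
    [0, 0, -0.015],
    [0, 0, -0.05],
    [0, 0, -0.09],
    [-0.03, -0.03, -0.09],
    [-0.07, -0.07, -0.09],
    [-0.1, -0.12, -0.09],
    [-0.116, -0.17, -0.09],
    [-0.116, -0.212, -0.09],
  ],
  turn=[0, 0, 0, 0, 0, 0, 0, 0],
  grip=[-1, -1, -1, -1, -1, -1, -1, -1],
)

```text
time: 20.88
tool_pos: [0.5637, 0.2964, 0.1997]
tool_rot: [1.0, 0.001, -0.0, 0.0]
wrist_force: [0.6, 0.1, -0.8]
gripper_width: 0.31
grasp_force: 50.0
```

```bash
python3 t.py .566 .2945 .055 0; python3 - <<'E'
from h import *
for n in("scene","side"):
    f=env.grab_frame(n)
    for t in("die_holder","lock_plug"):
      for r in env.pinpoint(n,t)[:1] if t=="die_holder" else env.masks_of(n,t)[:1]: print(n,t,round(r["confidence"],2),(np.array(r["location"])*[512,384]).round(1))
    im=f["img"].astype(int);e=proj(f,[.681,.0835,.0725]).astype(int);m=np.zeros(im.shape[:2],bool);m[e[1]-12:e[1]+14,e[0]-12:e[0]+9]=1
    y,x=np.nonzero((im[:,:,0]>150)&(im[:,:,1]>110)&(im[:,:,2]<90)&m);print("yellow",len(x),(y.min(),y.max()) if len(y) else 0)
E
python3 k.py
```

```text
t 20.875 pos [0.5637 0.2964 0.1997] yaw 0.003 tilt -1.0 w 0.31 F [ 0.6  0.1 -0.8] q [-0.15  0.47 -0.52  1.55  0.25  1.19 -2.29]
dp [0.0023 0.0019 0.1447] turn 0.0008
scene die_holder 0.6 [252.4 191. ]
scene lock_plug 0.53 [267.7 161.5]
yellow 0 0
side die_holder 0.95 [247.9 222.7]
yellow 39 (np.int64(203), np.int64(212))
scene 0.77 173 188 75 118 bottom col 182.5
scene 0.69 202 219 111 164 bottom col 211.78947368421052
scene 0.65 163 178 138 178 bottom col 172.875
scene tcp [181.  97.] foot expected at tcp-55,-65,-75: [array([181.9, 108.4]), array([182.3, 112. ]), array([182.7, 115.6]), array([183.1, 119.1])]
side 0.9 266 280 166 217 bottom col 273.15384615384613
side 0.87 233 254 204 269 bottom col 245.5
side 0.82 294 308 221 268 bottom col 300.6666666666667
side tcp [273. 192.] foot expected at tcp-55,-65,-75: [array([273.2, 204.9]), array([273.2, 209.2]), array([273.3, 213.5]), array([273.4, 217.7])]
```

The plug has dropped out of the scene view and the punch is still upright. I lower it to the table.

>>> arm_command(
  dp=[
    [0.001, 0.0, 0.05],
    [0.001, 0.0, 0.1],
    [0.001, 0.0, 0.125],
    [0.001, 0.0, 0.136],
    [0.001, 0.0, 0.14],
    [0.001, 0.0, 0.142],
    [0.001, 0.0, 0.144],
    [0.001, 0.0, 0.145],
  ],
  turn=[0, 0, 0, 0, 0, 0, 0, 0],
  grip=[-1, -1, -1, -1, -1, -1, -1, -1],
)

```text
time: 22.38
tool_pos: [0.5664, 0.2945, 0.0544]
tool_rot: [1.0, 0.0, 0.0, -0.0]
wrist_force: [-0.4, 0.1, -2.2]
gripper_width: 0.311
grasp_force: 50.0
```

>>> arm_command(
  dp=[
    [0, 0, 0.001],
    [0, 0, 0.002],
  ],
  turn=[0, 0],
  grip=[-1, -1],
)

```text
time: 22.62
tool_pos: [0.5663, 0.2945, 0.0521]
tool_rot: [1.0, 0.0, 0.0, -0.0]
wrist_force: [0.3, -0.0, -1.6]
gripper_width: 0.31
grasp_force: 50.0
```

>>> arm_command(
  dp=[
    [0, 0, 0.0005],
    [0, 0, 0.001],
  ],
  turn=[0, 0],
  grip=[-1, -1],
)

```text
time: 22.88
tool_pos: [0.5668, 0.2946, 0.0519]
tool_rot: [1.0, 0.0, 0.001, -0.0]
wrist_force: [-1.0, -3.2, 13.5]
gripper_width: 0.309
grasp_force: 50.0
```

On the table. I release by opening to 56 mm, then rise straight up.

>>> arm_command(
  dp=[
    [0, 0, -0.001],
    [0, 0, -0.001],
    [0, 0, -0.001],
    [0, 0, -0.001],
    [0, 0, -0.001],
    [0, 0, -0.001],
  ],
  turn=[0, 0, 0, 0, 0, 0],
  grip=[-0.2, 0, 0.2, 0.2, 0.2, 0.2],
)

```text
time: 23.62
tool_pos: [0.5662, 0.2944, 0.052]
tool_rot: [1.0, 0.0, -0.0, -0.0]
wrist_force: [-0.4, 0.9, 0.1]
gripper_width: 0.603
grasp_force: 0.0
```

>>> arm_command(
  dp=[
    [0, 0, -0.02],
    [0, 0, -0.05],
    [0, 0, -0.1],
    [0, 0, -0.16],
    [-0.06, 0, -0.2],
    [-0.06, 0, -0.2],
    [-0.06, 0, -0.2],
    [-0.06, 0, -0.2],
  ],
  turn=[0, 0, 0, 0, 0, 0, 0, 0],
  grip=[0.2, 0.2, 0.2, 0.2, 0.2, 0.2, 0.2, 0.2],
)

```text
time: 24.62
tool_pos: [0.5068, 0.2938, 0.2514]
tool_rot: [1.0, 0.0, -0.0, 0.0]
wrist_force: [0.5, -0.0, -0.3]
gripper_width: 0.601
grasp_force: 0.0
```

```bash
python3 p.py; python3 k.py; python3 e.py | tail -4; python3 - <<'E'
from h import *
f=env.grab_frame("wrist");im=f["img"].astype(int)
e=proj(f,[.681,.0835,.0585]);print("cap exp down",e.round(1),"up",proj(f,[.681,.0835,.0725]).round(1))
a,b=[int(v) for v in e]
s=np.zeros(im.shape[:2],bool);s[max(0,b-30):b+30,a-30:a+30]=1
y,x=np.nonzero((im[:,:,0]>110)&(im[:,:,2]<.55*im[:,:,0])&s);print("yellow",len(x),(x.mean(),y.mean(),np.ptp(x),np.ptp(y)) if len(x) else 0)
E
```

```text
scene pin 0.93 [208. 137.] [0.647 0.314 0.055]
scene pin 0.75 [187. 145.] [0.572 0.302 0.055]
scene pin 0.62 [172. 159.] [0.501 0.254 0.055]
scene collar 0.81 [0.6777 0.079  0.067 ]
side pin 0.72 [272. 250.] [0.569 0.291 0.055]
side pin 0.72 [245. 237.] [0.633 0.24  0.055]
side collar 0.97 [0.6801 0.0936 0.067 ]
wrist pin 0.91 [279.  71.] [0.635 0.265 0.055]
wrist pin 0.9 [278. 169.] [0.507 0.262 0.055]
wrist pin 0.6 [255. 124.] [0.568 0.294 0.055]
wrist collar 0.81 [0.6821 0.0822 0.067 ]
mask 0.86 260 303 40 92 [177. 122.  73.]
mask 0.76 265 290 155 190 [178. 100. 129.]
mask 0.74 244 268 115 141 [182. 123.  73.]
tri ['scene', 'side', 'wrist'] [0.5686 0.2948 0.0586]
scene 0.9 163 178 138 178 bottom col 172.75
scene 0.8 202 219 110 165 bottom col 211.6
scene 0.66 180 193 129 166 bottom col 188.0
scene tcp [156.  81.] foot expected at tcp-55,-65,-75: [array([158. ,  93.2]), array([158.5,  97.1]), array([159.1, 101. ]), array([159.6, 104.8])]
side 0.98 294 308 221 268 bottom col 301.15384615384613
side 0.86 233 254 203 268 bottom col 244.5
side 0.83 267 281 228 275 bottom col 274.29411764705884
side tcp [303. 168.] foot expected at tcp-55,-65,-75: [array([302.8, 181.7]), array([302.7, 186.3]), array([302.6, 190.8]), array([302.5, 195.2])]
side plate_mid 0.49 [ 0.696 -0.004  0.021] holder 0.034 -0.088
side plate_tail 0.76 [0.612 0.092 0.028] holder -0.02 0.027
wrist plate_tail 0.63 [0.608 0.064 0.028] holder -0.032 0.002
tcp -0.065 0.2519 [ 0.4  0.2 -0.5]
cap exp down [427.5  29.9] up [434.3  26.8]
yellow 546 (np.float64(426.0805860805861), np.float64(30.9010989010989), np.int64(25), np.int64(26))
```

The cap sits at its fully-down projection (426,31 against an expected 427.5,29.9). The tail is at holder x -32, and the punch stands upright at its spot with the same mask extents as before. I hand in.

```bash
python3 -c "
from workcell import env
print(env.hand_in())"
```

```text
the job is handed in; nothing more can be done
None
```

I pushed the plate home against the stop, pressed the lock plug fully down with the small brown punch, and stood the punch back upright at its original spot beside the holder. The job is handed in at about 25 s of robot time; the final look and the forces (about 22 N at most) agree, though no verdict was shown.

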